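Hold the clarinet barrel ready over its tenon

ROBOT

A 7-joint arm with a two-finger parallel gripper is mounted at the origin on the work surface. World frame = base frame: x ahead of the robot, y to its left, z up, the work surface at z = 0. Lengths are in m, angles in rad, forces in N, time in s.
With the tool pointing down it reaches from about 0.4 to 0.85 m from the base axis. Payload 10.4 kg.
Tool frame: the origin (TCP) lies on the mounting face of the last link; the fingertips stand r.tips_ahead ahead of it and the grasp point (between the pads) lies 164 mm ahead of it (r.tips_ahead is the distance from the TCP to the fingertips, in m); z points along the fingers, y is the line along which they close (so a half turn about z gives the same grasp; the last joint's range is limited). The gripper opens to 87 mm and grips with 3 to 60 N. Pads are 19 mm wide; open, the fingers measure 117 mm over their backs; the gripper's body (75 mm by 190 mm) begins 51 mm behind the grasp point.
Start: joints at [-1.183, 0.332, -0.065, 1.46, 0.022, 1.35, -0.088], TCP at [0.25, 0.573, 0.405] pointing down, gripper open.
Joint ranges: [-2.6, 2.6], [-0.5, 2.12], [-1.47, 1.34], [0.16, 2.42], [-1.27, 4.41], [0.06, 2.06], [-2.6, 2.6]. Speed limits (rad/s): [2.22, 2.22, 2.79, 2.79, 3.14, 3.14, 3.14].

INTERFACE

Orientations are given as a unit quaternion [x, y, z, w].
In Python, from bench import telemetry, imaging, job, r gives the robot as it stands.
- The arm moves only by the tool move_arm, never from a script. Its argument "steps" is a list of rows, each an object of numbers: "dx", "dy", "dz": the shift along the tool's x, y, z in cm; "spin": the turn about the tool's z in rad. In form: [{"dx": .., "dy": .., "dz": .., "spin": ..}, ...]. A call has 1 to 12 rows; each row shifts and turns the commanded pose from where the row before left it, along the tool's axes as they then stand; what a row does not reach is not made up. A row lasts 1/10 s, in which the tool goes at most 50 mm and 8.59 degrees, less where a joint would pass 70% of its speed; a pose out of reach is approached as far as the arm can. A call with a gripper value outside its range is refused whole. "claw" is the finger opening in cm, from 0 to 8.7, set as the call begins (left out, the last holds). The fingers move at their own pace and stop on an object; "squeeze" is the grip in N (left out, the last holds). Time passes only in rows, so rows that do not move let the fingers close. It gives the time, the measured TCP pose, the force, the opening and the grip force at its end, in the units of the state.
- telemetry.read_state(): the state, without advancing time (a new reading comes with each control period).
- imaging.camera(name): name is "scene" or "side" or "wrist"; returns a dict with "img" (384x512x3 uint8, red, green, blue), "camera_matrix" (3x3 intrinsics, pixels), "R" (3x3) and "t" (3): a world point X has camera coordinates R X + t. Camera axes: x right, y down, z forward; pixel columns grow to the right and rows downward; lengths in m; the calibration is good to about 2 mm. A picture is of the moment at which its call begins. There is no depth.
- job.close_job(): hands the job in; it is judged then, once.
The state is a dict: "time": time; "joint_positions": joint angles; "joint_vel": joint speeds; "joint_torque": joint torques, N m; "ee_pos": TCP position; "eef_rot": TCP orientation; "ft_force": force on the tool from outside, world axes, zero at the start; "torque": the same for the moment, N m; "width": finger opening in m; "grip_force": force on a finger pad.
Only numpy, scipy, OpenCV 4.12 (cv2) and the standard library are available. Lean on these libraries where they do the work, as an engineer would, in place of code of your own. Each camera call takes 0.05 s, during which the arm holds its last target. There are 200 camera calls.

TASK

I am about to grease the cork of the clarinet joint that stands clamped in the wooden holding block: pick up the loose black barrel from the mat, carry it across over the tops of the screwdrivers in the rack, and hold it upright, centred over the cork tenon, with its lower end about a centimetre above the tenon. The barrel must never touch the joint or its block, and the rack and everything else on the mat must stay where they are. Finish holding the barrel still there in the gripper: do not push it on, put it down or let go.

Things in the scene. Friction and masses are not known exactly. Their poses are not given: they have to be found in the camera images.
- barrel_centre (a point): Centre (half-way up, on the axis) of the loose clarinet barrel: an open black tube standing upright on the mat, 64 mm tall, 32 mm in diameter, with a 5 mm high steel ring of 33 mm diameter at each end; its bore is 23 mm wide. z is its axis, up at the start. About 75 g (can differ by a third). It and the holding block stand on opposite sides (left or right) of the rack. The mat's top is 3 mm above the bench.
- barrel_foot (a point): Centre of the barrel's lower end, 32 mm below its centre on its axis; same axes.
- tenon_top (a point): Centre of the top face of the cork tenon: upright cork cylinder of 21 mm diameter and 18 mm height, on top of a black clarinet joint of 29 mm diameter (30 mm steel ring under the tenon), which is clamped upright in a 90 x 90 x 55 mm wooden block. This point is 133 mm above the mat and z points up along the tenon. The block is fixed and may be turned about the vertical.
- holder: The fixed wooden holding block together with the clamped joint and tenon; origin at the centre of the block's underside on the mat, z up.
- rack: Loose wooden screwdriver rack, a bar 260 mm long (its x axis, roughly away from the robot), 50 mm wide (y) and 55 mm tall, with a row of six upright screwdrivers whose handle tops stand up to 135 mm above its underside. Origin at the centre of its underside, z up. About 1 kg; it stands between the barrel and the holding block.
- sleeve: Bystander: loose brass flanged sleeve, 54 mm flange, 40 mm tube, 42 mm tall; origin at the centre of its underside.
- jar: Bystander: small loose glass jar with metal cap, 48 mm diameter, 60 mm tall; origin at the centre of its underside.
- mandrel: Bystander: loose turned wooden mandrel block, 52 mm diameter below and 38 mm above, 60 mm tall; origin at the centre of its underside.
Things that resemble listed ones, but are neither listed nor needed, are in the scene too. Several things look just like the holder: the one meant starts farthest to the robot's left. Of the things shaped like the part that bears barrel_centre, the black one is meant.

How it is judged:
By the outcome, as a careful person would: the job done as asked, in the order asked, and still so for the second after the job is handed in, while the arm keeps its last pose, push and grip.
It also fails if it takes over 45 s, if anything falls off the work surface, if the arm or the gripper's body presses on something with over 40 N, if the wrist force passes 120 N, or if a joint passes its speed limit or range.

## Working session

There is one attempt and no reset: what is moved stays moved. The work goes in short steps, Python scripts to look and compute and a tool call to move; the robot and the scene stay as the last step left them, time stands still between calls to the robot, and variables do not carry over. Pictures are saved under pics/ and viewed, at most 10 in all, crops included, and the job is handed in when it is done.

Besides the shell and the picture viewer there is one more tool, called after "Emit:" in YAML: its name, and indented under it one key for each argument. move_arm: Moves the arm, as the interface text tells. Its arguments: {"type":"object","properties":{"steps":{"type":"array","items":{"type":"object","properties":{"dx":{"type":"number"},"dy":{"type":"number"},"dz":{"type":"number"},"spin":{"type":"number"}}}},"claw":{"type":"number"},"squeeze":{"type":"number"}},"required":["steps"]}

```bash
mkdir -p pics; cat > h.py <<'E'
import numpy as np, cv2, json
from bench import telemetry, imaging, job, r
def snap(n,f):
    c=imaging.camera(n); cv2.imwrite(f'pics/{f}.png',cv2.cvtColor(c['img'],cv2.COLOR_RGB2BGR))
    np.savez(f'pics/{f}.npz',K=c['camera_matrix'],R=c['R'],t=c['t'],img=c['img']); return c
def ld(f): return np.load(f'pics/{f}.npz')
def ray(c,u,v):
    d=np.array(c['R']).T@np.linalg.inv(c['K'])@[u,v,1]; return -np.array(c['R']).T@c['t'],d
def atz(c,u,v,z):
    o,d=ray(c,u,v); return o+d*(z-o[2])/d[2]
def proj(c,X):
    p=c['K']@(c['R']@np.array(X)+c['t']); return p[:2]/p[2]
E
python3 - <<'E'
from h import *
a=snap('scene','s0');b=snap('side','d0');
for c in(a,b): print(ray(c,256,192))
w=snap('wrist','w0');print(ray(w,256,192))
im=np.vstack([np.hstack([x['img'] for x in (a,b)])])
s=telemetry.read_state();print(s,r.tips_ahead)
E
```

```text
Traceback (most recent call last):
  File "h.py", line 8, in ray
    d=np.array(c['R']).T@np.linalg.inv(c['K'])@[u,v,1]; return -np.array(c['R']).T@c['t'],d
                                       ~^^^^^
KeyError: 'K'
```

```bash
sed -i "s/return c$/return ld(f)/" h.py
python3 - <<'E'
from h import *
a=snap('scene','s0');b=snap('side','d0');w=snap('wrist','w0')
for c in(a,b,w): print(ray(c,256,192))
for f in('s0','d0'): cv2.imwrite(f'pics/{f}b.png',cv2.resize(cv2.imread(f'pics/{f}.png'),(800,600),interpolation=cv2.INTER_CUBIC))
s=telemetry.read_state();print(s,r.tips_ahead)
E
```

```text
(array([ 1.19310649, -0.5051554 ,  0.94138224]), array([-0.5397172 ,  0.48095948, -0.6909653 ]))
(array([ 0.21812201, -0.76445383,  0.67859663]), array([ 0.32139784,  0.76891486, -0.55273796]))
(array([0.17862735, 0.60388786, 0.38388244]), array([ 0.26865877, -0.10281438, -0.95786435]))
{'time': 0.25, 'joint_positions': array([-1.18259257,  0.33252203, -0.06471793,  1.46045181,  0.02159464,
        1.34989307, -0.08850357]), 'joint_vel': array([-0.00113493, -0.00187822,  0.0007505 , -0.00277454, -0.00067578,
       -0.00156223,  0.0004922 ]), 'joint_torque': array([ 1.89591324e-04, -6.22556949e+01,  2.50317767e-02, -3.89582634e+01,
       -6.10882672e-02,  3.64869728e-02,  8.80490757e-05]), 'ee_pos': array([0.24955385, 0.57296886, 0.40440621]), 'eef_rot': array([ 2.03949408e-01,  9.78981386e-01, -2.84365899e-04, -5.62937657e-05]), 'ft_force': array([-0.44257571,  0.06254219,  1.03181421]), 'torque': array([-0.0009623 ,  0.00013517,  0.01891791]), 'grip_force': 0.0, 'width': 0.086721080959377} 0.1822
```

View pics/s0b.png

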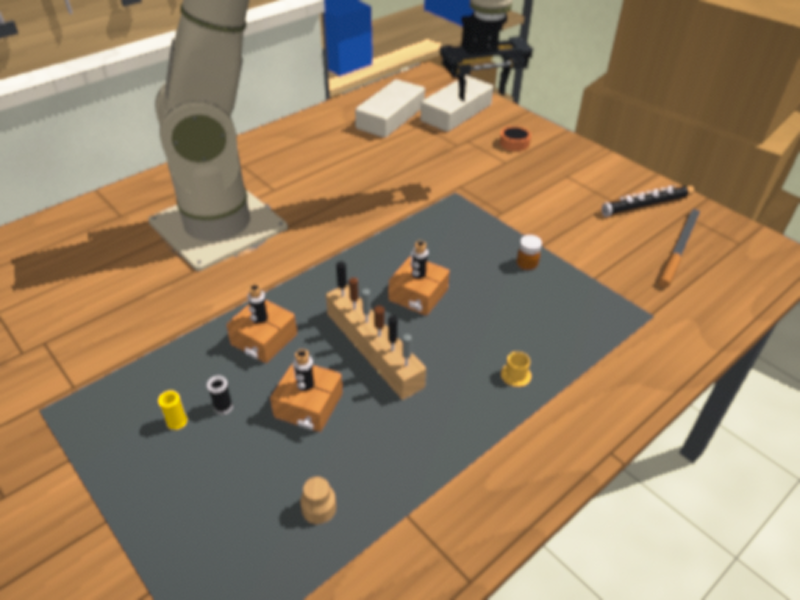

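View pics/d0b.png

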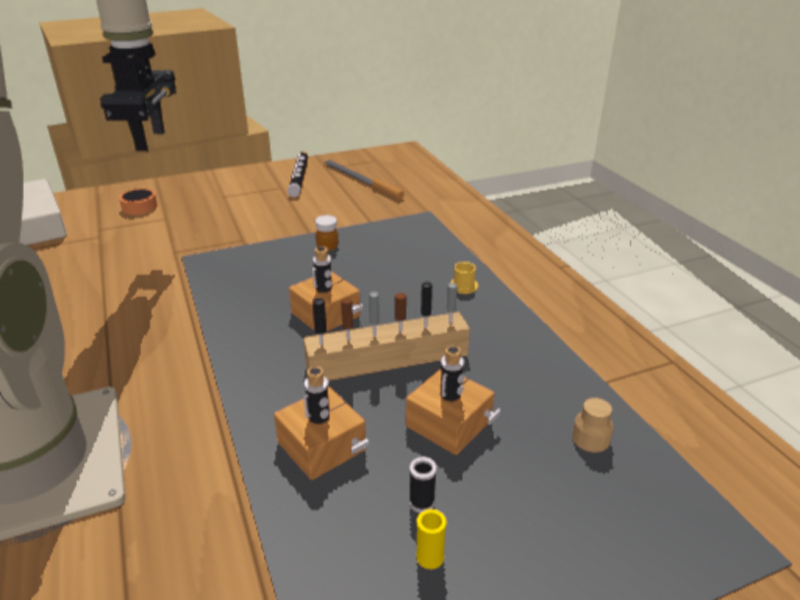

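The barrel (black with steel rings) is at scene (219,394) and side (422,485), in 800×600 px. The left-most holder, beyond the rack, has its tenon at scene (420,247) and side (322,255). Next I'll enlarge both for reading.

```bash
python3 - <<'E'
from h import *
# 40x? crops, 8x, tiled: barrel scene/side, tenon scene/side  (orig px origin printed by construction)
def crop(f,u,v): 
    i=cv2.imread(f'pics/{f}.png')[v:v+37,u:u+50]; return cv2.resize(i,(400,296),interpolation=cv2.INTER_CUBIC)
A=np.hstack([crop('s0',115,234),crop('d0',245,289)]);B=np.hstack([crop('s0',244,150),crop('d0',181,152)])
cv2.imwrite('pics/c1.png',np.vstack([A,B]))
E
```

```text
(no output)
```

View pics/c1.png

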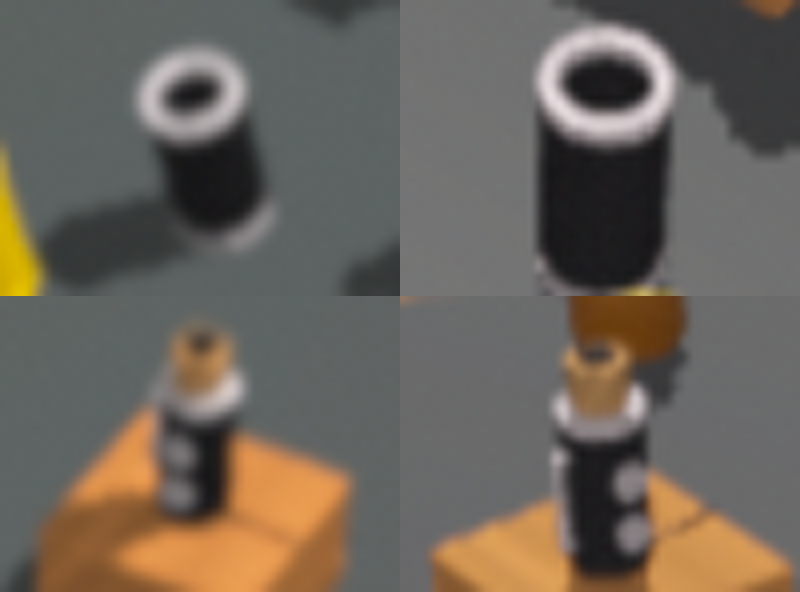

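```bash
cat >> h.py <<'E'
def tri(obs): # list of (cam,u,v)
    A=0;b=0
    for c,u,v in obs:
        o,d=ray(c,u,v);d=d/np.linalg.norm(d);M=np.eye(3)-np.outer(d,d);A=A+M;b=b+M@o
    return np.linalg.solve(A,b)
E
python3 - <<'E'
from h import *
np.set_printoptions(precision=4,suppress=True)
s=ld('s0');d=ld('d0')
f=lambda o,x:o+(x+.5)/8-.5
for n,z,a,b in [('barrel',.067,(f(115,192),f(234,90)),(f(245,206),f(289,81))),('tenon',.136,(f(244,202),f(150,46)),(f(181,197),f(152,57)))]:
    print(n,atz(s,*a,z),atz(d,*b,z),tri([(s,*a),(d,*b)]))
k=.64
g=lambda u,v:((u+.5)*k-.5,(v+.5)*k-.5)
print('yellow',atz(s,*g(169,399),.067),atz(d,*g(431,520),.067))
for n,a,b in [('h2',(258,290),(316,373)),('h3',(304,355),(452,353))]: print(n,atz(s,*g(*a),.136),atz(d,*g(*b),.136))
for n,a,b in [('near',(342,264),(319,300)),('far',(407,337),(452,284)),('blk5',(392,320),(427,285)),('br2',(353,282),(347,302))]: print(n,tri([(s,*g(*a)),(d,*g(*b))]))
from scipy.spatial.transform import Rotation as R
print(R.from_quat(telemetry.read_state()['eef_rot']).as_matrix())
E
```

```text
barrel [ 0.4607 -0.2576  0.067 ] [ 0.4589 -0.2601  0.067 ] [ 0.4596 -0.2577  0.065 ]
tenon [0.4706 0.1877 0.136 ] [0.4711 0.1867 0.136 ] [0.4711 0.1871 0.1361]
yellow [ 0.4399 -0.3333  0.067 ] [ 0.4359 -0.3341  0.067 ]
h2 [ 0.3822 -0.1161  0.136 ] [ 0.3708 -0.123   0.136 ]
h3 [ 0.5589 -0.1435  0.136 ] [ 0.5484 -0.1518  0.136 ]
near [0.4228 0.0376 0.1358]
far [0.6304 0.0124 0.1279]
blk5 [0.5889 0.0154 0.1342]
br2 [0.464  0.0303 0.1254]
[[-0.9168  0.3993 -0.0002]
 [ 0.3993  0.9168 -0.0005]
 [-0.     -0.0006 -1.    ]]
```

Emit:
move_arm:
  steps:
    - {"dx":-2.9,"dy":-2.1}
    - {"dx":-2.9,"dy":-2.1}
    - {"dx":-2.9,"dy":-2.1}
    - {"dx":-2.9,"dy":-2.1}
    - {"dx":-2.9,"dy":-2.1}
    - {"dx":-2.9,"dy":-2.1}
    - {"dx":-2.9,"dy":-2.1}
    - {"dx":-2.9,"dy":-2.1}
    - {"dx":-2.9,"dy":-2.1}
    - {"dx":-2.9,"dy":-2.1}
    - {"dx":-2.9,"dy":-2.1}
    - {"dx":-2.9,"dy":-2.1}
  claw: 8.7

```text
$.steps[0]: bad value
```

Emit:
move_arm:
  steps:
    - {"spin":0.143}
    - {"spin":0.143}
    - {"spin":0.143}
    - {"spin":0.143}
    - {"spin":0.143}
    - {"spin":0.143}
    - {"spin":0.143}
    - {"spin":0.143}
    - {"spin":0.143}
    - {"spin":0.143}
    - {"spin":0.143}
    - {"spin":0}

```text
$.steps[0]: bad value
```

Emit:
move_arm:
  steps:
    - {"dx":-2.9,"dy":-2.1,"dz":0,"spin":0}
    - {"dx":-2.9,"dy":-2.1,"dz":0,"spin":0}
    - {"dx":-2.9,"dy":-2.1,"dz":0,"spin":0}
    - {"dx":-2.9,"dy":-2.1,"dz":0,"spin":0}
    - {"dx":-2.9,"dy":-2.1,"dz":0,"spin":0}
    - {"dx":-2.9,"dy":-2.1,"dz":0,"spin":0}
    - {"dx":-2.9,"dy":-2.1,"dz":0,"spin":0}
    - {"dx":-2.9,"dy":-2.1,"dz":0,"spin":0}
    - {"dx":-2.9,"dy":-2.1,"dz":0,"spin":0}
    - {"dx":-2.9,"dy":-2.1,"dz":0,"spin":0}
    - {"dx":-2.9,"dy":-2.1,"dz":0,"spin":0}
    - {"dx":-2.9,"dy":-2.1,"dz":0,"spin":0}

```text
time: 1.45
ee_pos: [0.4685, 0.2016, 0.4048]
eef_rot: [0.204, 0.979, 0.0, 0.0]
ft_force: [-0.6, 0.4, -0.0]
width: 0.0873
grip_force: 0.0
```

Emit:
move_arm:
  steps:
    - {"dx":0,"dy":0,"dz":0,"spin":0.143}
    - {"dx":0,"dy":0,"dz":0,"spin":0.143}
    - {"dx":0,"dy":0,"dz":0,"spin":0.143}
    - {"dx":0,"dy":0,"dz":0,"spin":0.143}
    - {"dx":0,"dy":0,"dz":0,"spin":0.143}
    - {"dx":0,"dy":0,"dz":0,"spin":0.143}
    - {"dx":0,"dy":0,"dz":0,"spin":0.143}
    - {"dx":0,"dy":0,"dz":0,"spin":0.143}
    - {"dx":0,"dy":0,"dz":0,"spin":0.143}
    - {"dx":0,"dy":0,"dz":0,"spin":0.143}
    - {"dx":0,"dy":0,"dz":0,"spin":0.143}
    - {"dx":0,"dy":0,"dz":0,"spin":0}
  claw: 6.0

```text
time: 2.65
ee_pos: [0.4679, 0.203, 0.4047]
eef_rot: [0.838, 0.546, 0.0, -0.0]
ft_force: [0.2, 0.5, -1.0]
width: 0.0601
grip_force: 0.0
```

```bash
cat >> h.py <<'E'
from scipy.spatial.transform import Rotation as Rot
def go(x,y,z,n): # tool-frame shift (cm) to TCP target, per row
    s=telemetry.read_state();M=Rot.from_quat(s['eef_rot']).as_matrix()
    d=100*M.T@(np.array([x,y,z])-s['ee_pos']);print('tot',d.round(2),'row',(d/n).round(3),'pos',s['ee_pos'].round(4),'ydir',M[:,1].round(3),'zdir',M[:,2].round(4),s['joint_positions'].round(2))
E
python3 -c "
from h import *
go(.46,-.2585,.405,12)"
```

```text
tot [-4.255e+01  1.790e+01 -3.000e-02] row [-3.546e+00  1.491e+00 -3.000e-03] pos [0.4679 0.203  0.4047] ydir [ 0.915 -0.404 -0.   ] zdir [ 0.e+00  1.e-04 -1.e+00] [-0.77  0.07  0.28  1.77 -0.02  1.3  -0.89]
```

Emit:
move_arm:
  steps:
    - {"dx":-3.5,"dy":1.5,"dz":0,"spin":0}
    - {"dx":-3.5,"dy":1.5,"dz":0,"spin":0}
    - {"dx":-3.5,"dy":1.5,"dz":0,"spin":0}
    - {"dx":-3.5,"dy":1.5,"dz":0,"spin":0}
    - {"dx":-3.5,"dy":1.5,"dz":0,"spin":0}
    - {"dx":-3.5,"dy":1.5,"dz":0,"spin":0}
    - {"dx":-3.5,"dy":1.5,"dz":0,"spin":0}
    - {"dx":-3.5,"dy":1.5,"dz":0,"spin":0}
    - {"dx":-3.5,"dy":1.5,"dz":0,"spin":0}
    - {"dx":-3.5,"dy":1.5,"dz":0,"spin":0}
    - {"dx":-3.5,"dy":1.5,"dz":0,"spin":0}
    - {"dx":-4.0,"dy":1.4,"dz":0,"spin":0}

```text
time: 3.85
ee_pos: [0.4614, -0.2591, 0.4049]
eef_rot: [0.835, 0.55, 0.0, 0.0]
ft_force: [0.2, -0.7, -0.0]
width: 0.0605
grip_force: 0.0
```

```bash
python3 - <<'E'
from h import *
go(.46,-.2585,.204,10)
w=snap('wrist','w1')
for X in ([.46,-.2585,.067],[.46,-.2585,.003],[.4695,-.2585,.067]): print(proj(w,X))
cv2.imwrite('pics/w1b.png',cv2.resize(cv2.imread('pics/w1.png'),(800,600),interpolation=cv2.INTER_CUBIC))
E
```

```text
tot [-2.000e-02 -1.600e-01  2.009e+01] row [-2.000e-03 -1.600e-02  2.009e+00] pos [ 0.4614 -0.2591  0.4049] ydir [ 0.919 -0.395  0.001] zdir [ 7.e-04  3.e-04 -1.e+00] [-0.27  0.13  0.77  1.75 -0.09  1.3   0.11]
[249.81153552 174.99313598]
[250.06704268 162.38422796]
[258.42773889 171.38506468]
```

View pics/w1b.png

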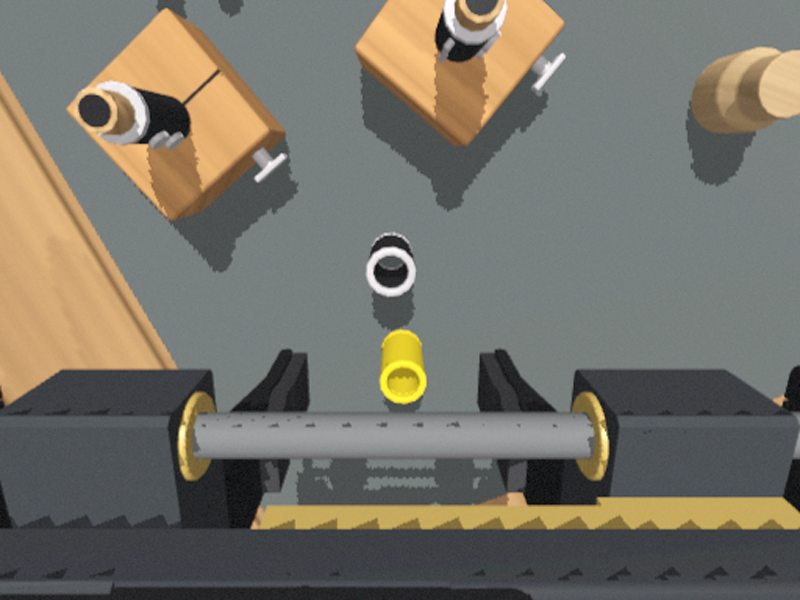

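The wrist view shows the black barrel's ring at (391,272), which agrees with the prediction to about 1 mm. Both finger sides look clear, so I'm descending.

Emit:
move_arm:
  steps:
    - {"dx":0,"dy":-0.15,"dz":2,"spin":0}
    - {"dx":0,"dy":0,"dz":3,"spin":0}
    - {"dx":0,"dy":0,"dz":3,"spin":0}
    - {"dx":0,"dy":0,"dz":3,"spin":0}
    - {"dx":0,"dy":0,"dz":2,"spin":0}
    - {"dx":0,"dy":0,"dz":0.5,"spin":0}
    - {"dx":0,"dy":0,"dz":0,"spin":0}

```text
time: 4.6
ee_pos: [0.4599, -0.2575, 0.2696]
eef_rot: [0.836, 0.548, -0.0, -0.0]
ft_force: [-0.4, -0.1, -0.1]
width: 0.06
grip_force: 0.0
```

```bash
python3 - <<'E'
from h import *
go(.46,-.2585,.203,6)
E
```

```text
tot [-0.09  0.05  6.66] row [-0.015  0.009  1.109] pos [ 0.4599 -0.2575  0.2696] ydir [ 0.917 -0.399 -0.001] zdir [-1.e-03  1.e-04 -1.e+00] [-0.21  0.29  0.74  1.91 -0.22  1.03  0.21]
```

Emit:
move_arm:
  steps:
    - {"dx":0,"dy":0,"dz":1.5,"spin":0}
    - {"dx":0,"dy":0,"dz":1.5,"spin":0}
    - {"dx":0,"dy":0,"dz":1.5,"spin":0}
    - {"dx":0,"dy":0,"dz":1.5,"spin":0}
    - {"dx":0,"dy":0,"dz":0.65,"spin":0}
    - {"dx":0,"dy":0,"dz":0,"spin":0}
    - {"dx":0,"dy":0,"dz":0,"spin":0}

```text
time: 5.3
ee_pos: [0.4601, -0.2577, 0.2034]
eef_rot: [0.837, 0.547, -0.0, 0.0]
ft_force: [-0.7, 0.2, 0.4]
width: 0.0604
grip_force: 0.0
```

Emit:
move_arm:
  steps:
    - {"dx":0,"dy":0,"dz":0,"spin":0}
    - {"dx":0,"dy":0,"dz":0,"spin":0}
    - {"dx":0,"dy":0,"dz":0,"spin":0}
    - {"dx":0,"dy":0,"dz":0,"spin":0}
    - {"dx":0,"dy":0,"dz":0,"spin":0}
    - {"dx":0,"dy":0,"dz":0,"spin":0}
    - {"dx":0,"dy":0,"dz":0,"spin":0}
    - {"dx":0,"dy":0,"dz":0,"spin":0}
  claw: 2.5
  squeeze: 20

```text
time: 6.1
ee_pos: [0.4601, -0.2575, 0.2033]
eef_rot: [0.837, 0.547, 0.0, 0.0]
ft_force: [-0.1, -1.1, 1.4]
width: 0.0325
grip_force: 20.0
```

Emit:
move_arm:
  steps:
    - {"dx":0,"dy":0,"dz":-0.5,"spin":0}
    - {"dx":0,"dy":0,"dz":-1,"spin":0}
    - {"dx":0,"dy":0,"dz":-2,"spin":0}
    - {"dx":0,"dy":0,"dz":-2.5,"spin":0}
    - {"dx":0,"dy":0,"dz":-2.5,"spin":0}
    - {"dx":0,"dy":0,"dz":-2.5,"spin":0}
    - {"dx":0,"dy":0,"dz":-2.5,"spin":0}
    - {"dx":0,"dy":0,"dz":-2.5,"spin":0}
    - {"dx":0,"dy":0,"dz":-2,"spin":0}
    - {"dx":0,"dy":0,"dz":-1.5,"spin":0}
    - {"dx":0,"dy":0,"dz":-0.5,"spin":0}
    - {"dx":0,"dy":0,"dz":0,"spin":0}

```text
time: 7.3
ee_pos: [0.4599, -0.2576, 0.4038]
eef_rot: [0.837, 0.547, 0.001, 0.0]
ft_force: [-0.2, 0.4, -1.2]
width: 0.0325
grip_force: 20.0
```

```bash
python3 - <<'E'
from h import *
go(.471,.187,.405,24)
E
```

```text
tot [ 41.17 -16.83  -0.11] row [ 1.715 -0.701 -0.005] pos [ 0.4599 -0.2576  0.4038] ydir [ 0.916 -0.401  0.001] zdir [ 0.0012  0.     -1.    ] [-0.29  0.12  0.78  1.76 -0.09  1.3   0.1 ]
```

Emit:
move_arm:
  steps:
    - {"dx":0.8,"dy":-0.3,"dz":0,"spin":0}
    - {"dx":1.5,"dy":-0.6,"dz":0,"spin":0}
    - {"dx":1.9,"dy":-0.8,"dz":0,"spin":0}
    - {"dx":1.9,"dy":-0.8,"dz":0,"spin":0}
    - {"dx":1.9,"dy":-0.8,"dz":0,"spin":0}
    - {"dx":1.9,"dy":-0.8,"dz":0,"spin":0}
    - {"dx":1.9,"dy":-0.8,"dz":0,"spin":0}
    - {"dx":1.9,"dy":-0.8,"dz":0,"spin":0}
    - {"dx":1.9,"dy":-0.8,"dz":0,"spin":0}
    - {"dx":1.9,"dy":-0.8,"dz":0,"spin":0}
    - {"dx":1.9,"dy":-0.8,"dz":0,"spin":0}
    - {"dx":1.9,"dy":-0.8,"dz":0,"spin":0}

```text
time: 8.5
ee_pos: [0.4635, -0.0253, 0.4023]
eef_rot: [0.837, 0.547, -0.001, -0.0]
ft_force: [-0.3, -0.6, -0.7]
width: 0.0323
grip_force: 20.0
```

Emit:
move_arm:
  steps:
    - {"dx":1.9,"dy":-0.8,"dz":0,"spin":0}
    - {"dx":1.9,"dy":-0.8,"dz":0,"spin":0}
    - {"dx":1.9,"dy":-0.8,"dz":0,"spin":0}
    - {"dx":1.9,"dy":-0.8,"dz":0,"spin":0}
    - {"dx":1.9,"dy":-0.8,"dz":0,"spin":0}
    - {"dx":1.9,"dy":-0.8,"dz":0,"spin":0}
    - {"dx":1.9,"dy":-0.8,"dz":0,"spin":0}
    - {"dx":1.9,"dy":-0.8,"dz":0,"spin":0}
    - {"dx":1.9,"dy":-0.8,"dz":0,"spin":0}
    - {"dx":1.5,"dy":-0.6,"dz":0,"spin":0}
    - {"dx":0.8,"dy":-0.2,"dz":0,"spin":0}
    - {"dx":0,"dy":0,"dz":0,"spin":0}

```text
time: 9.7
ee_pos: [0.4684, 0.184, 0.4028]
eef_rot: [0.837, 0.548, -0.0, 0.0]
ft_force: [-0.2, -0.6, -1.0]
width: 0.0323
grip_force: 20.0
```

```bash
python3 - <<'E'
from h import *
go(.471,.187,.36,12)
s=snap('scene','s1');d=snap('side','d1')
p=telemetry.read_state()['ee_pos']
cs=[]
for f,c in (('s1',s),('d1',d)):
    for z in(.205,.269): print(f,z,proj(c,[*p[:2],p[2]-.405+z]))
    u,v=proj(c,[.471,.187,.17]).astype(int);u-=25;v-=37
    i=cv2.imread(f'pics/{f}.png')[v:v+75,u:u+50]; cs.append(cv2.resize(i,(400,600),interpolation=cv2.INTER_CUBIC));print(u,v)
cv2.imwrite('pics/c2.png',np.hstack(cs))
E
```

```text
tot [0.38 0.12 4.28] row [0.032 0.01  0.356] pos [0.4684 0.184  0.4028] ydir [ 0.916 -0.4   -0.   ] zdir [-6.e-04 -6.e-04 -1.e+00] [-0.77  0.06  0.32  1.79 -0.02  1.29 -0.86]
s1 0.205 [267.67872256 137.3429777 ]
s1 0.269 [268.32547255 118.42715134]
244 109
d1 0.205 [203.09494397 136.35939498]
d1 0.269 [201.38446018 112.62951489]
179 110
```

View pics/c2.png

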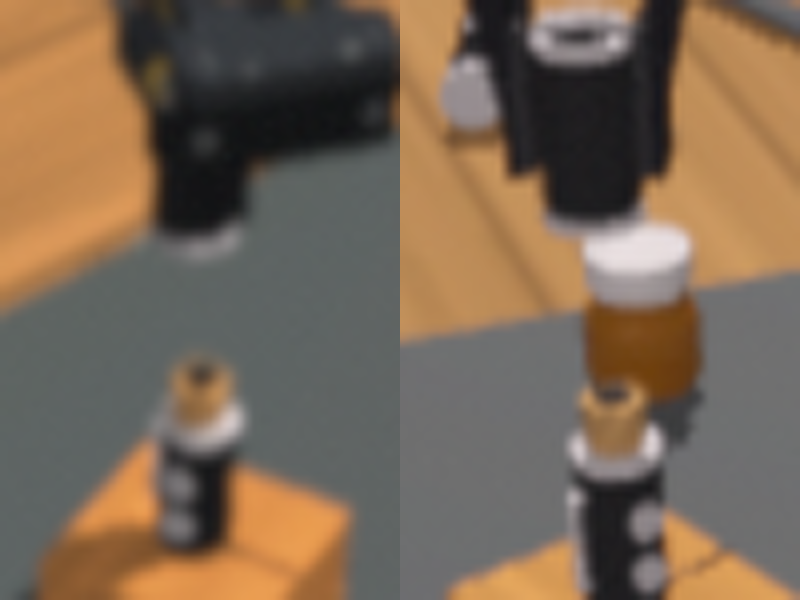

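In both views the barrel is held upright and clear above the tenon. The foot ring is at crop (199,243) in the scene view and (592,222) in the side view. Next I'll align and lower part of the way.

Emit:
move_arm:
  steps:
    - {"dx":0.2,"dy":0.1,"dz":0,"spin":0}
    - {"dx":0.2,"dy":0,"dz":0.5,"spin":0}
    - {"dx":0,"dy":0,"dz":1,"spin":0}
    - {"dx":0,"dy":0,"dz":1,"spin":0}
    - {"dx":0,"dy":0,"dz":0.8,"spin":0}
    - {"dx":0,"dy":0,"dz":0.5,"spin":0}
    - {"dx":0,"dy":0,"dz":0,"spin":0}
    - {"dx":0,"dy":0,"dz":0,"spin":0}

```text
time: 10.6
ee_pos: [0.4711, 0.1864, 0.3653]
eef_rot: [0.837, 0.547, 0.0, -0.0]
ft_force: [0.5, -0.4, -1.2]
width: 0.0325
grip_force: 20.0
```

```bash
python3 - <<'E'
from h import *
go(.471,.187,.3465,1)
s=snap('scene','s2');d=snap('side','d2')
p=telemetry.read_state()['ee_pos']
cs=[]
for f,c in (('s2',s),('d2',d)):
    u,v=proj(c,[.471,.187,.15]).astype(int);u-=16;v-=24
    k=lambda X:((proj(c,X)-[u,v]+.5)*12.5-.5).round(1)
    for n,X in(('foot',[*p[:2],p[2]-.2004]),('foot+x',[p[0]+.01,p[1],p[2]-.2004]),('foot+y',[p[0],p[1]+.01,p[2]-.2004]),('foot+z',[p[0],p[1],p[2]-.1904]),('tenon',[.471,.187,.136])): print(f,n,k(X))
    i=cv2.imread(f'pics/{f}.png')[v:v+48,u:u+32]; cs.append(cv2.resize(i,(400,600),interpolation=cv2.INTER_CUBIC))
cv2.imwrite('pics/c3.png',np.hstack(cs))
E
```

```text
tot [ 0.05 -0.04  1.88] row [ 0.053 -0.039  1.882] pos [0.4711 0.1864 0.3653] ydir [ 0.916 -0.401  0.   ] zdir [ 1.e-04  1.e-04 -1.e+00] [-0.77  0.09  0.32  1.84 -0.03  1.22 -0.85]
s2 foot [217.5 264.8]
s2 foot+x [246.6 285. ]
s2 foot+y [249.1 247.6]
s2 foot+z [218.8 230.4]
s2 tenon [215.  361.6]
d2 foot [212.5 253.1]
d2 foot+x [258.9 244.6]
d2 foot+y [198.5 232.3]
d2 foot+z [209.4 209.9]
d2 tenon [219.6 376.2]
```

View pics/c3.png

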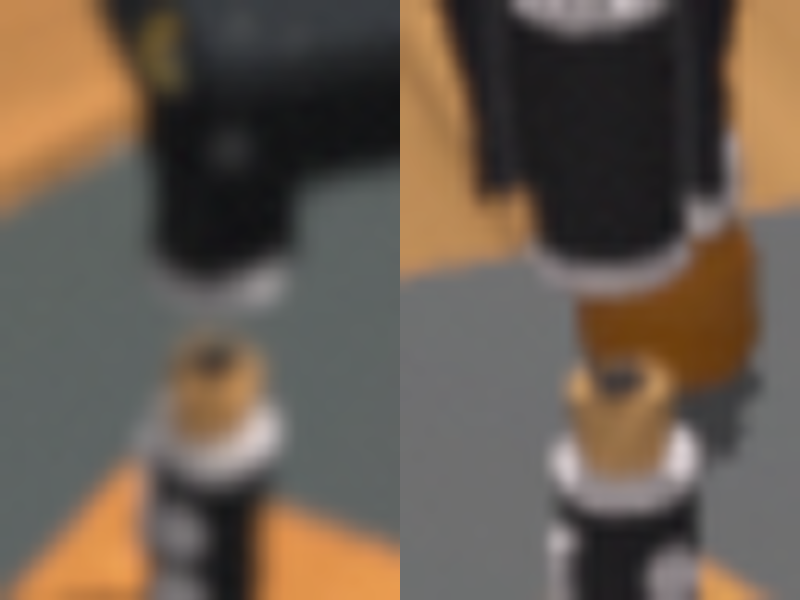

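The barrel foot ring is centred at crop (219,~265) in the scene view and (610,~256) in the side view, against cork at (217,361) and (623,378). That leaves the barrel about 0.9 mm short along tool y. Its height agrees with the prediction. I'll correct it and lower to a 1 cm gap.

Emit:
move_arm:
  steps:
    - {"dx":0,"dy":0.09,"dz":0,"spin":0}
    - {"dx":0,"dy":0,"dz":0.4,"spin":0}
    - {"dx":0,"dy":0,"dz":0.5,"spin":0}
    - {"dx":0,"dy":0,"dz":0.5,"spin":0}
    - {"dx":0,"dy":0,"dz":0.4,"spin":0}
    - {"dx":0,"dy":0,"dz":0.05,"spin":0}
    - {"dx":0,"dy":0,"dz":0,"spin":0}
    - {"dx":0,"dy":0,"dz":0,"spin":0}
    - {"dx":0,"dy":0,"dz":0,"spin":0}
    - {"dx":0,"dy":0,"dz":0,"spin":0}

```text
time: 11.7
ee_pos: [0.4719, 0.186, 0.3469]
eef_rot: [0.837, 0.547, 0.0, -0.0]
ft_force: [-0.4, -1.0, -0.5]
width: 0.0323
grip_force: 20.0
```

```bash
python3 - <<'E'
from h import *
go(.472,.1866,.3465,1)
s=snap('scene','s3');d=snap('side','d3')
p=telemetry.read_state()['ee_pos']
cs=[]
for f,c in (('s3',s),('d3',d)):
    u,v=proj(c,[.471,.187,.15]).astype(int);u-=16;v-=24
    k=lambda X:((proj(c,X)-[u,v]+.5)*12.5-.5).round(1)
    for n,X in(('above10',[.471,.187,.146]),('tenon',[.471,.187,.136])): print(f,n,k(X))
    i=cv2.imread(f'pics/{f}.png')[v:v+48,u:u+32]; cs.append(cv2.resize(i,(400,600),interpolation=cv2.INTER_CUBIC))
cv2.imwrite('pics/c4.png',np.hstack(cs))
cv2.imwrite('pics/d3b.png',np.vstack([np.hstack([cv2.resize(cv2.imread(f'pics/{f}.png'),(400,300),interpolation=cv2.INTER_AREA) for f in q]) for q in (('s0','s3'),('d0','d3'))]))
E
```

```text
tot [ 0.05 -0.02  0.04] row [ 0.053 -0.016  0.041] pos [0.4719 0.186  0.3469] ydir [ 0.916 -0.401  0.   ] zdir [ 3.e-04  3.e-04 -1.e+00] [-0.76  0.11  0.32  1.86 -0.04  1.18 -0.84]
s3 above10 [216.2 328.4]
s3 tenon [215.  361.6]
d3 above10 [216.6 334.2]
d3 tenon [219.6 376.2]
```

View pics/c4.png

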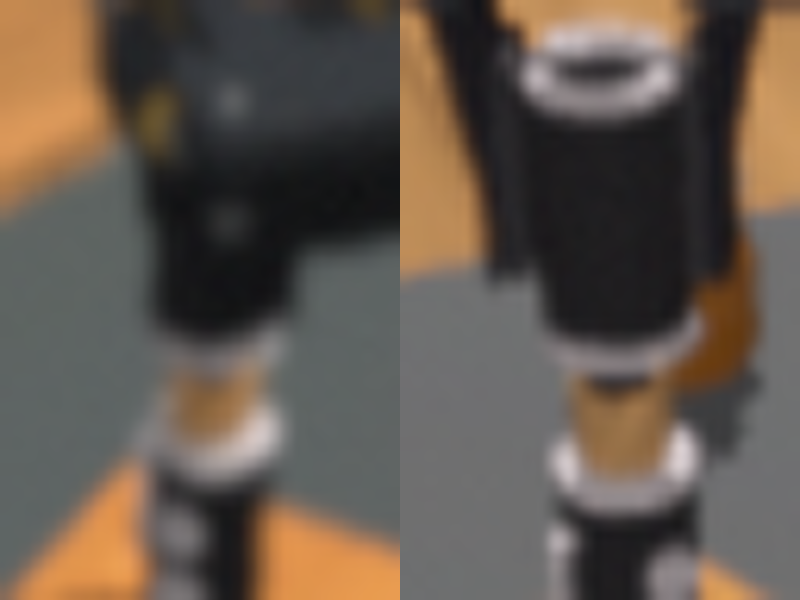

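View pics/d3b.png

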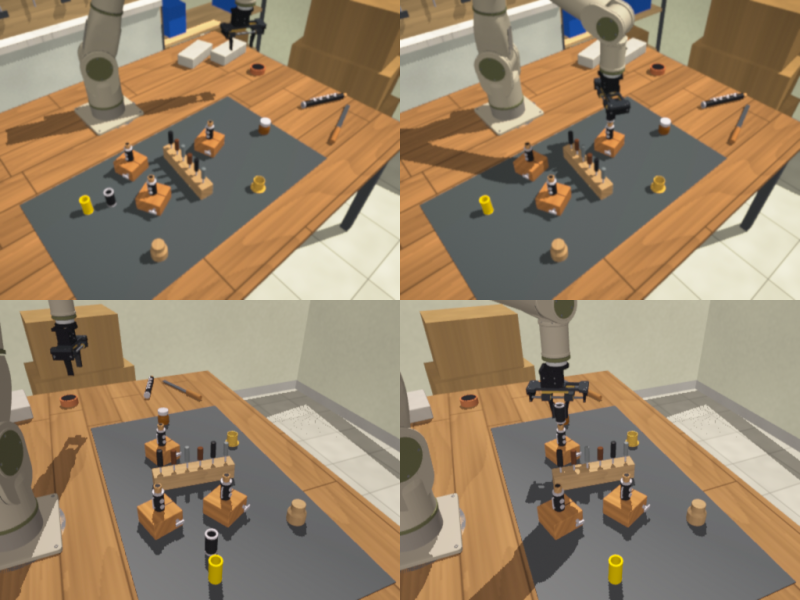

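In the final views the foot ring (scene 218, side 621) is centred over the cork (217, 623) to within about 0.5 mm. The gap is about 10 mm, and nothing else has moved.

```bash
python3 -c "
from h import *
print(job.close_job())"
```

```text
the job is handed in; nothing more can be done
None
```

The job is handed in: the gripper is holding the black barrel upright and still, centred over the tenon to about 0.5 mm with a gap of about 1 cm, and the final pictures show no other object moved.

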